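# Stack the boards with an insulating sheet, then hold the magnifier boom at the rider

## Task

Lay the insulating sheet squarely on the board in the holder of the inspection stand, and stack the loose circuit board, components up, squarely on the sheet. Then pinch the handle of the magnifier boom so that its lock button is squeezed in, draw the boom out until its pointer is level with the rider clipped on the scale, and finish while holding it there with the button still squeezed. Leave the rider where it is, and do not disturb the solder spool, the jar and the screwdriver.

Things in the scene. Friction and masses are not known exactly. Their poses are not given: they have to be found in the camera images.
- stand: Fixed inspection stand, grey base plate 120 x 530 x 8 mm, long along its y. Origin on the bench under the centre of the board holder, z up. The boom comes out level towards the stand's -y, from a sleeve at y 240 to 440 mm, x -33 to 45 mm, top 174 mm up. The holder's fixed lower board is 50 mm wide (x), 100 mm long (y); its block below is 44 mm wide, so fingers may straddle both.
- bed (a point): Centre of the flat top of the lower board, 48 mm above the bench, where the sheet goes; axes as stand.
- sheet: Loose brown insulating sheet, stiff, 56 mm (x) by 108 mm (y) by 4 mm, about 35 g. Origin at the centre of its underside. It lies on a fixed grey block 44 mm wide (x) by 90 mm (y) by 30 mm high with the same heading, so it overhangs 6 mm at each long side.
- board: Loose circuit board on an aluminium heat plate: a slab 62 mm (x) by 100 mm (y) by 10 mm thick, with components up to 7 mm high on its upper (z) face, 100 to 200 g. Origin at the centre of its underside. It lies on an equal block 30 mm high, which it overhangs 9 mm at each long side. May be stacked either way round in heading, its y along the stand's y.
- boom: Telescoping magnifier boom, tube 22 mm wide, top 169 mm up; origin on the tube axis, 160 mm up, under the handle: a black block 30 (x) x 26 (y) mm, 169 to 215 mm up. Axes as stand. Pinch it across x from above: one finger on the plain -x face, the other on the lock button on the +x face. The lens (72 mm wide, top 167 mm up) is centred 85 mm in front (-y) of the handle.
- lock_face (a point): Centre of the outer face of the lock button: a grey pad 20 mm (y) by 34 mm high on the handle's +x face, standing 8 mm proud of it, its centre 26 mm above the handle's underside. Handle and button together are 38 mm wide, 33 mm when squeezed.
- lock (a joint): How far the lock button is squeezed in, m: 0 out (boom locked), 0.005 fully in; the boom is free from about 0.001 on. Spring, about 9 N when fully in. It springs out and locks the boom when let go.
- boom_out (a joint): How far the boom is out, m: 0 fully in, at most 0.16. Grows as the handle moves along the stand's -y. It slides with light drag (about 2 N) when unlocked, and stays where it is; while locked it resists some 40 N.
- rider (a joint): Scale reading where the rider is clipped, m, same scale as boom_out: the pointer is level with the rider when the two are equal. Lies between 0.08 and 0.14.
- pointer (a point): Tip of the dark pointer blade on the boom's tail, 195 mm behind (+y) the handle's centre, just over the white scale with black ticks each 10 mm on the sleeve's top; moves with the boom.
- rider_mark (a point): The steel rider clipped on the outer (+x) side of the scale, a clip 14 mm long (y) that juts 21 mm out of the sleeve's side, with a thin upright fin 3 mm thick along x at its middle, top 190 mm up; pointer and fin must stand at the same stand y.
- spool: Bystander: solder spool, 52 mm across, 38 mm high, upright; origin at the underside.
- jar: Bystander: small flux jar, 48 mm across, 50 mm high; origin at the underside.
- driver: Bystander: screwdriver, 160 mm long, lying on the bench along its x.
Things that resemble listed ones, but are neither listed nor needed, are in the scene too. There is more than one size of the sheet; the job needs the smallest.

How it is judged:
On the way, in this order (a step that is already met when the one before it is completed fails the run):
1. the sheet lies squarely on the lower board, let go (x of sheet in the frame of bed between -0.01 and 0.01 m and y of sheet in the frame of bed between -0.012 and 0.012 m and angle between the y axis of sheet and the y axis of stand, either way round below 0.2 rad and z of sheet in the frame of bed between -0.003 and 0.007 m and angle between the z axis of sheet and the z axis of stand, either way round below 0.08 rad and contact force between the fingers and sheet below 0.3 N and linear speed of sheet below 0.03 m/s), for 0.2 s.
2. the loose board lies components up on the sheet, let go (x of sheet in the frame of bed between -0.01 and 0.01 m and y of sheet in the frame of bed between -0.012 and 0.012 m and angle between the y axis of each of sheet, board and the y axis of stand, either way round below 0.2 rad and z of sheet in the frame of bed between -0.003 and 0.007 m and angle between the z axis of sheet and the z axis of stand, either way round below 0.08 rad and x of board in the frame of bed between -0.01 and 0.01 m and y of board in the frame of bed between -0.012 and 0.012 m and z of board in the frame of bed between 0 and 0.008 m and angle between board's own z axis and vertical below 0.08 rad and contact force between the fingers and board below 0.3 N and linear speed of board below 0.03 m/s), for 0.2 s.
3. the lock button is squeezed in by the fingers before the boom is drawn out (value of joint lock above 0.003 m and value of joint boom_out below 0.035 m and contact force between the fingers and boom above 2 N), for 0.1 s.
At the end, for the whole second after the job is handed in: Sheet flat on the lower board, loose board components up on the sheet, each within 10 mm across, 12 mm along and 0.2 rad, untouched; pointer within 4 mm of the rider and still; the fingers hold the handle with the lock button in by more than 3 mm (x of sheet in the frame of bed between -0.01 and 0.01 m and y of sheet in the frame of bed between -0.012 and 0.012 m and angle between the y axis of each of sheet, board and the y axis of stand, either way round below 0.2 rad and z of sheet in the frame of bed between -0.003 and 0.007 m and angle between the z axis of sheet and the z axis of stand, either way round below 0.08 rad and x of board in the frame of bed between -0.01 and 0.01 m and y of board in the frame of bed between -0.012 and 0.012 m and z of board in the frame of bed between 0 and 0.008 m and angle between board's own z axis and vertical below 0.08 rad and contact force between the fingers and sheet below 0.3 N and contact force between the fingers and board below 0.3 N and y of pointer in the frame of rider_mark between -0.004 and 0.004 m and velocity of joint boom_out between -0.01 and 0.01 m/s and value of joint lock above 0.003 m and contact force between the fingers and boom above 2 N); the arm keeps its last pose, push and grip.
It fails at once if the rider is shifted by more than 2 mm (distance of rider_mark from where it was at the start of the episode above 0.002 m).
It fails at once if a bystander is moved more than 20 mm (distance of any of spool, jar, driver from where it was at the start of the episode above 0.02 m).
It fails at once if the sheet or the loose board falls to the bench (height (world z) of any of sheet, board below 0.02 m).
It also fails if it takes over 61 s, if anything falls off the work surface, if the arm or the gripper's body presses on something with over 40 N, if the wrist force passes 120 N, or if a joint passes its speed limit or range.

## Robot

A 6-joint arm with a two-finger parallel gripper is mounted at the origin on the work surface. World frame = base frame: x ahead of the robot, y to its left, z up, the work surface at z = 0. Lengths are in m, angles in rad, forces in N, time in s.
With the tool pointing down it reaches from about 0.35 to 0.725 m from the base axis. Payload 6 kg.
Tool frame: the origin (TCP) lies midway between the tips of the shut fingers; the grasp point (between the pads) lies 19 mm behind it; z points along the fingers, y is the direction in which the jaws open and shut (so a half turn about z gives the same grasp; the last joint's range is limited). The gripper opens to 85 mm and grips with 20 to 120 N. Pads are 22 mm wide; open, the fingers measure 114 mm over their backs; the gripper's body (76 mm by 85 mm) begins 54 mm behind the grasp point. The pads swing forward as they close: fully open they stand 13 mm farther back than shut.
Start: joints at [-0.934, 0.04, 0.085, 0, -1.615, -0.334], TCP at [0.179, -0.573, 0.231] pointing down, gripper open.
Joint ranges: [-2.56, 2.56], [-1.29, 2.01], [-1.08, 1.49], [-3.29, 1.98], [-2.81, -0.18], [-2.99, 2.99]. Speed limits (rad/s): [2.57, 2.57, 3.01, 3.14, 3.14, 3.14].

## Interface

Orientations are given as a unit quaternion [x, y, z, w].
In Python, from station import bot, vision, sign_off gives the robot as it stands. The module is installed in compiled form; this text tells all that it offers.
- The arm moves only by the shell command python3 -m handwheel 'ROWS' [OPENING]. ROWS is text: rows parted by semicolons, each of 6 numbers parted by spaces: the shift along the tool's x, y, z in cm, then the turn, a rotation vector about the tool's x, y, z in rad. In form: x y z wx wy wz; .... A call has 1 to 8 rows; each row is the pose to reach, as a shift and turn from the pose measured when the call began, along the tool's axes at that moment; what a row does not reach only later rows make up. A row lasts 1/10 s, in which the tool goes at most 50 mm and 8.59 degrees, less where a joint would pass 70% of its speed; a pose out of reach is approached as far as the arm can. A call with a gripper value outside its range is refused whole. OPENING is the closure, from -1 (fully open) to 1 (shut), so that 0 is half open, set as the call begins (- or left out, the last holds). The fingers move at their own pace and stop on an object; the grip force is fixed at half the most. Time passes only in rows, so rows that repeat a pose let the fingers close. It gives the time, the measured TCP pose, the force and the opening at its end, in the units of the state.
- bot.state(): the state, without advancing time (a new reading comes with each control period).
- vision.snapshot(name): name is "scene" or "side" or "wrist"; returns the picture (384x512x3 uint8, red, green, blue); there is no depth.
- vision.camera_params(name): a dict with "K" (3x3 intrinsics, pixels), "k1" (the pictures are not rectified: a ray, as slopes to the right and down, at radius r is drawn at 1 + k1 r^2 times it, then the intrinsics apply), "world_from_camera" (4x4, takes a point from camera to world coordinates). Camera axes: x right, y down, z forward; pixel columns grow to the right and rows downward; lengths in m; the calibration is good to about 2 mm. A picture is of the moment at which its call begins: read the wrist's pose just before it. camera_params takes no time and is no camera call; for the wrist camera it gives the pose at the moment of the call.
- sign_off(): hands the job in, once; it reports no verdict.
Trained networks look in the newest picture that a camera, given by its name, has taken for a name from the list of things; names that differ only in an ending like _2 or _b are one class to them, and where a whole thing is asked for, a point or a joint stands for the part that bears it (a point fixed in the world has none). Each returns a list of dicts, best first, with "score" (0 to 1); they miss things now and then, are a little off and sometimes report something else, mostly with a low value. They report only what shows in the picture. A call takes as long as a camera call. They do not tell look-alikes from the thing itself.
- vision.outline_of(camera, query): "mask" (384x512 bool, what is visible of it) and "rect" ([left, top, width, height] in pixels, round what is visible of it).
- vision.place_of(camera, query): "position" ([column, row] in pixels: a listed point, or the origin of a listed thing).
The state is a dict: "t": time; "joints": joint angles; "joint_vel": joint speeds; "effort": joint torques, N m; "tool_pos": TCP position; "tcp_rot": TCP orientation; "force": force on the tool from outside, world axes, zero at the start; "moment": the same for the moment, N m; "opening": finger opening in m.
Only numpy, scipy, OpenCV 4.12 (cv2) and the standard library are available. Lean on these libraries where they do the work, as an engineer would, in place of code of your own. Each camera call takes 0.05 s, during which the arm holds its last target.

## Working session

There is one attempt and no reset: what is moved stays moved. The work goes in short steps, Python scripts to look and compute and a shell command to move; the robot and the scene stay as the last step left them, time stands still between calls to the robot, and variables do not carry over. Pictures are saved under pics/ and viewed, and the job is handed in when it is done.

```bash
mkdir -p pics; ls
python3 - <<'E'
from station import bot, vision
import cv2, numpy as np
print(bot.state())
for n in ["scene","side","wrist"]:
    im=vision.snapshot(n); cv2.imwrite(f"pics/{n}0.png",im[:,:,::-1]); 
    p=vision.camera_params(n); print(n,p)
E
```

```text
pics
{'t': 0.0, 'joints': array([-9.34325852e-01,  4.08002696e-02,  8.38030993e-02, -4.53812677e-04,
       -1.61551641e+00, -3.33722973e-01]), 'joint_vel': array([-0.00039589, -0.00086866,  0.00234326, -0.00060704,  0.00027029,
       -0.00019159]), 'effort': array([ 1.11977141e-05, -3.68202996e+01,  3.47422743e+01,  6.93245530e+00,
       -5.37021944e-03, -3.58416162e-05]), 'tool_pos': array([ 0.17887218, -0.5723654 ,  0.23028311]), 'tcp_rot': array([-1.50806092e-01,  9.88562964e-01,  8.65271538e-04, -1.99838108e-04]), 'force': array([-0.37528548,  0.69647514,  0.55920702]), 'moment': array([ 0.05274552, -0.03282014,  0.07713829]), 'opening': 0.08520208785941848}
scene {'K': array([[478.06536575,   0.        , 253.63589617],
       [  0.        , 478.06536575, 187.62368409],
       [  0.        ,   0.        ,   1.        ]]), 'k1': -0.041367134513574745, 'world_from_camera': array([[ 0.42012853,  0.52923   , -0.73716188,  1.70639303],
       [ 0.9072392 , -0.26306155,  0.32820065, -0.57103257],
       [-0.02022532, -0.8066686 , -0.59065786,  1.05004366],
       [ 0.        ,  0.  
[... 261 characters left out ...]
-0.97916775, -0.15737354,  0.12831249,  0.36122302],
       [-0.20246703,  0.70872758, -0.67580494,  0.82518362],
       [ 0.01541522, -0.68770545, -0.72582614,  1.07885327],
       [ 0.        ,  0.        ,  0.        ,  1.        ]])}
wrist {'K': array([[276.9436308 ,   0.        , 259.14587508],
       [  0.        , 276.9436308 , 194.43094103],
       [  0.        ,   0.        ,   1.        ]]), 'k1': -0.030247281997156223, 'world_from_camera': array([[-0.29931245,  0.90388131,  0.30563152,  0.09955027],
       [ 0.95415142,  0.28264489,  0.09852377, -0.59789148],
       [ 0.00266861,  0.32110814, -0.94703877,  0.37394715],
       [ 0.        ,  0.        ,  0.        ,  1.        ]])}
```

View pics/scene0.png

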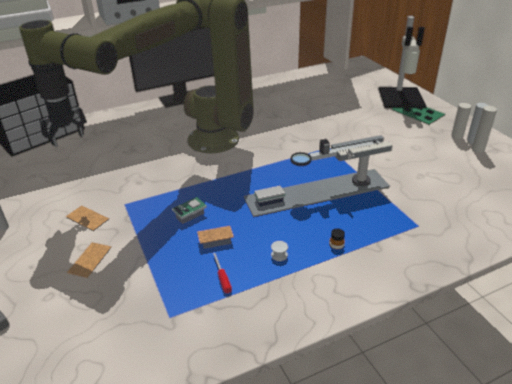

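View pics/side0.png

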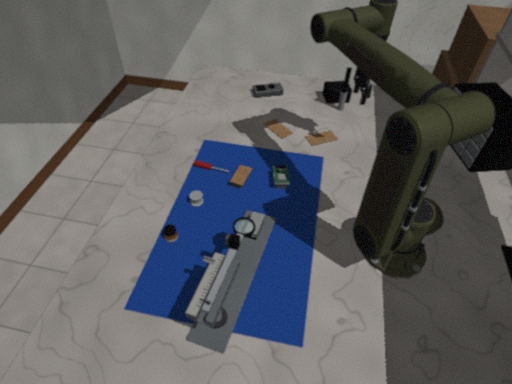

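View pics/wrist0.png

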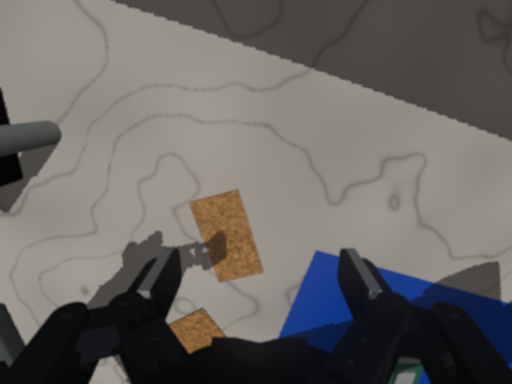

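Sheet-like things in the scene picture: (88,217), (90,258) and (215,238). I'll enlarge and measure them.

```bash
cat > h.py <<'E'
from station import bot, vision
import cv2, numpy as np
from scipy.spatial.transform import Rotation as R
def P(n): return vision.camera_params(n)
def ray(p,uv):
    K=p["K"];k=p["k1"]
    a=np.array([[k,0,0,0]],float)
    q=cv2.undistortPoints(np.array([[uv]],float),K,np.array([k,0,0,0,0.]))[0,0]
    M=p["world_from_camera"]; d=M[:3,:3]@np.array([q[0],q[1],1.]); return M[:3,3],d
def atz(p,uv,z):
    o,d=ray(p,uv); return o+d*(z-o[2])/d[2]
def proj(p,X):
    M=np.linalg.inv(p["world_from_camera"]); 
    r,_=cv2.projectPoints(np.atleast_2d(np.asarray(X,float)),cv2.Rodrigues(M[:3,:3])[0],M[:3,3],p["K"],np.array([p["k1"],0,0,0,0.])); return r[:,0]
def save(im,name): cv2.imwrite("pics/"+name,im[:,:,::-1])
def tri(rays):
    A=np.zeros((3,3));b=np.zeros(3)
    for o,d in rays:
        d=d/np.linalg.norm(d);Q=np.eye(3)-np.outer(d,d);A+=Q;b+=Q@o
    X=np.linalg.solve(A,b)
    return X,[np.linalg.norm((np.eye(3)-np.outer(d,d)/(d@d))@(X-o)) for o,d in rays]
E
python3 - <<'E'
from h import *
for n in ["scene","side"]:
    im=vision.snapshot(n); p=P(n)
    for q in ["sheet","board","stand","rider_mark","pointer","bed","boom","lock_face","spool","jar","driver"]:
        for r in vision.place_of(n,q)[:4]:
            print(n,q,round(r["score"],2),np.round(r["position"],1),np.round(atz(p,r["position"],0.03),3))
    for q in ["sheet"]:
        for r in vision.outline_of(n,q)[:4]:
            m=r["mask"].astype(np.uint8); c=max(cv2.findContours(m,0,2)[0],key=cv2.contourArea)
            pts=np.array([atz(p,x[0].astype(float),0.03)[:2] for x in c],np.float32); print(n,"outline",r["score"],r["rect"],cv2.minAreaRect(pts))
im=vision.snapshot("scene")
save(cv2.resize(im[130:320,40:420],None,fx=2.1,fy=2.1,interpolation=2),"scene_c.png")
im=vision.snapshot("side")
save(cv2.resize(im[110:350,130:350],None,fx=2.5,fy=2.5,interpolation=2),"side_c.png")
print(bot.state()["t"])
E
```

```text
scene sheet 0.9 [ 88.3 217.5] [ 0.34  -0.577  0.03 ]
scene sheet 0.84 [213.8 237. ] [ 0.618 -0.229  0.03 ]
scene sheet 0.69 [ 93.  257.8] [ 0.544 -0.596  0.03 ]
scene board 0.88 [186.8 210. ] [ 0.449 -0.263  0.03 ]
scene stand 0.56 [267.9 202. ] [0.532 0.005 0.03 ]
scene rider_mark 0.59 [348.9 146.2] [0.347 0.464 0.03 ]
scene pointer 0.82 [374.6 140.1] [0.354 0.586 0.03 ]
scene bed 0.72 [268.3 188.4] [0.461 0.041 0.03 ]
scene boom 0.91 [323.  155.2] [0.358 0.334 0.03 ]
scene lock_face 0.49 [329.7 147.3] [0.319 0.389 0.03 ]
scene spool 0.55 [278.3 255.2] [ 0.781 -0.083  0.03 ]
scene jar 0.69 [336.8 245.9] [0.824 0.098 0.03 ]
scene driver 0.74 [222.2 277.1] [ 0.79  -0.269  0.03 ]
scene outline 0.81 [66.0, 241.3, 43.5, 35.7] ((0.5460017323493958, -0.6073230504989624), (0.07809145748615265, 0.13649606704711914), 46.10352325439453)
scene outline 0.75 [194.3, 225.2, 39.6, 17.0] ((0.6063491702079773, -0.22143922746181488), (0.10910150408744812, 0.061630379408597946), 78.34054565429688)
scene outline 0.68 [69.4, 207.1, 39.0, 25.0] ((0.33641642332077026, -0.5806460380554199), (0.1389447897672
[... 687 characters left out ...]
 [226.  236.1] [0.591 0.092 0.03 ]
side spool 0.51 [196.5 201.5] [ 0.743 -0.042  0.03 ]
side jar 0.49 [170.8 237.6] [0.78 0.14 0.03]
side jar 0.35 [279.1 174.1] [ 0.455 -0.262  0.03 ]
side driver 0.58 [212.9 173.2] [ 0.725 -0.207  0.03 ]
side outline 0.74 [265.6, 119.3, 24.9, 22.2] ((0.5051119923591614, -0.5726032257080078), (0.07229556143283844, 0.13414376974105835), 46.89866638183594)
side outline 0.7 [230.3, 167.3, 22.1, 16.3] ((0.6087438464164734, -0.22475266456604004), (0.11673300713300705, 0.05910436809062958), 78.61477661132812)
side outline 0.64 [306.2, 129.8, 30.5, 14.4] ((0.30222469568252563, -0.5472230911254883), (0.13312119245529175, 0.06990058720111847), 33.043983459472656)
1.55
```

View pics/scene_c.png

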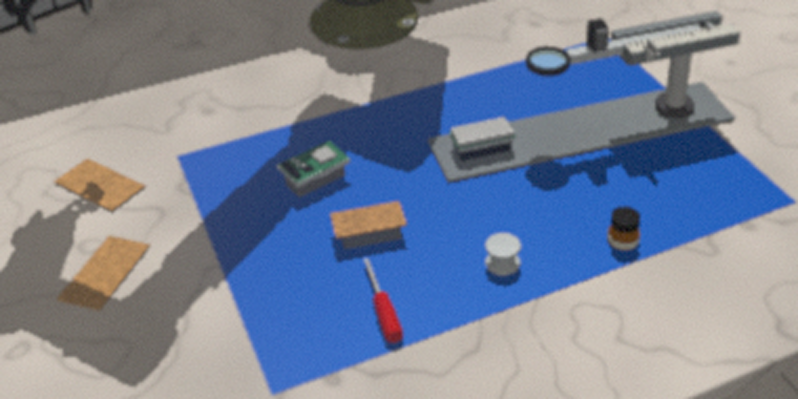

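View pics/side_c.png

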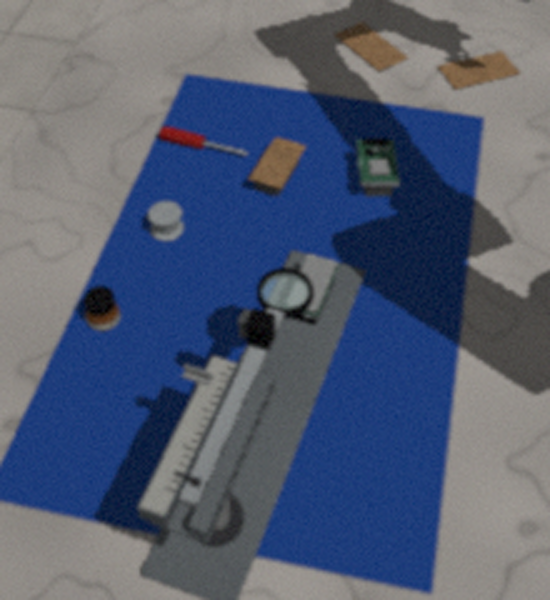

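The sheet meant is the one at scene (215,238). It is the only one on a grey block and measures about 109x60 mm, while the other two lie on the bench at about 136x72 mm. Next I'll triangulate and get headings.

Run:
```python
from h import *
ps,pd=P("scene"),P("side")
prs={"sheet":([213.8,237],[238.4,175.6]),"board":([186.8,210],[279.1,173.3]),"bed":([268.3,188.4],[253.6,219.9]),"stand":([267.9,202],[252,226.8]),"rider":([348.9,146.2],[212.3,254.7]),"pointer":([374.6,140.1],[200.6,300.1]),"boom":([323,155.2],[233,247.2]),"lock":([329.7,147.3],[226,236.1]),"spool":([278.3,255.2],[196.5,201.5]),"jar":([336.8,245.9],[170.8,237.6]),"driver":([222.2,277.1],[212.9,173.2])}
T={}
for k,(a,b) in prs.items():
    X,e=tri([ray(ps,a),ray(pd,b)]); T[k]=X; print(k,np.round(X,3),np.round(e,3))
for a,b in [("stand","boom"),("boom","pointer"),("bed","pointer")]:
    d=T[b]-T[a]; print(a,b,np.degrees(np.arctan2(d[1],d[0])),np.linalg.norm(d[:2]))
# base plate side outline
for n in ["scene","side"]:
    vision.snapshot(n);p=P(n)
    for q in ["stand","board","boom"]:
      for r in vision.outline_of(n,q)[:1]:
        save((r["mask"]*255).astype(np.uint8)[:,:,None].repeat(3,2),f"m_{n}_{q}.png"); print(n,q,r["rect"],r["score"])
```

```text
sheet [ 0.617 -0.226  0.025] [0.004 0.004]
board [ 0.455 -0.264  0.034] [0.001 0.001]
bed [0.504 0.023 0.063] [0.003 0.003]
stand [0.511 0.016 0.011] [0.001 0.001]
rider [0.576 0.287 0.204] [0.002 0.002]
pointer [0.566 0.412 0.186] [0.006 0.006]
boom [0.531 0.218 0.16 ] [0.001 0.001]
lock [0.555 0.22  0.207] [0.005 0.005]
spool [ 0.754 -0.068 -0.   ] [0.001 0.001]
jar [ 0.794  0.119 -0.004] [0.001 0.001]
driver [ 0.743 -0.255 -0.02 ] [0.001 0.001]
stand boom 84.3825205481319 0.20322944251884328
boom pointer 79.67152233387068 0.1967505953618786
bed pointer 80.88080562663228 0.3943481241074567
scene stand [243.0, 133.7, 149.6, 79.7] 0.95
scene board [172.2, 196.1, 36.4, 20.9] 0.58
scene boom [291.6, 139.6, 84.2, 28.5] 0.92
side stand [182.6, 208.8, 91.8, 143.8] 0.57
side board [272.9, 161.0, 17.2, 24.1] 0.53
side boom [202.3, 218.1, 51.6, 96.0] 0.61
```

```bash
python3 -m handwheel '-42 19 -3 0 0 -1.06;-42 19 -3 0 0 -1.06;-42 19 -3 0 0 -1.06;-42 19 -3 0 0 -1.06;-42 19 -3 0 0 -1.06;-42 19 -3 0 0 -1.06;-42 19 -3 0 0 -1.06;-42 19 -3 0 0 -1.06' -1
```

```text
t: 2.75
tool_pos: [0.4782, -0.3055, 0.2578]
tcp_rot: [-0.632, 0.775, -0.0, 0.0]
force: [0.8, -0.1, -0.4]
opening: 0.0856
```

```bash
cat >> h.py <<'E'
def rel(target,yaw):
    """world TCP target, yaw (deg) of the tool's y axis, tool down -> row"""
    s=bot.state(); R0=R.from_quat(s["tcp_rot"])
    y=np.array([np.cos(np.radians(yaw)),np.sin(np.radians(yaw)),0]); z=np.array([0,0,-1.]); x=np.cross(y,z)
    R1=R.from_matrix(np.stack([x,y,z],1))
    d=R0.inv().apply(np.array(target)-s["tool_pos"])*100
    w=(R0.inv()*R1).as_rotvec()
    print("row",np.round(d,2),np.round(w,3)," t",s["t"])
def here():
    s=bot.state(); m=R.from_quat(s["tcp_rot"]).as_matrix(); print("t",s["t"],"tcp",np.round(s["tool_pos"],4),"yaw y",round(np.degrees(np.arctan2(m[1,1],m[0,1])),2),"zax",np.round(m[:,2],3),"open",round(s["opening"],4),"F",np.round(s["force"],1))
E
python3 - <<'E'
from h import *
here(); p=P("wrist"); im=vision.snapshot("wrist"); save(im,"w1.png"); rel([.53,-.26,.26],168.5)
print(bot.state()["joints"])
E
```

```text
t 2.75 tcp [ 0.4782 -0.3055  0.2578] yaw y 168.35 zax [ 0.001 -0.    -1.   ] open 0.0856 F [ 0.8 -0.1 -0.4]
row [-5.01 -3.82 -0.3 ] [-0.001  0.002 -0.001]  t 2.8
[-0.20682383 -0.03842639  0.05337654 -0.0017235  -1.66153526  0.00490146]
```

View pics/w1.png

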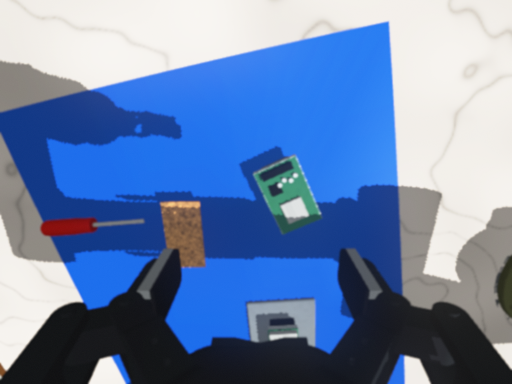

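The wrist picture shows the sheet at (183,234), the loose board components up at (287,193), and the holder at the bottom (282,320). The spare sheets are out of view.

Run:
```python
from h import *
p=P("wrist"); im=cv2.imread("pics/w1.png")[:,:,::-1].astype(int)
r,g,b=[im[:,:,i] for i in range(3)]
def fit(m,z,name):
    m=cv2.morphologyEx(m.astype(np.uint8),cv2.MORPH_OPEN,np.ones((3,3)))
    m=cv2.morphologyEx(m,cv2.MORPH_CLOSE,np.ones((9,9)))
    c=max(cv2.findContours(m,0,1)[0],key=cv2.contourArea)
    pts=np.array([atz(p,x[0].astype(float),z)[:2] for x in c],np.float32)
    R_=cv2.minAreaRect(pts); print(name,R_, [np.round(proj(p,[x,y,z])[0]) for x,y in cv2.boxPoints(R_)])
roi=np.zeros(r.shape,bool); roi[190:275,150:215]=1
fit(roi&(r>b+15),.034,"sheet")
roi=np.zeros(r.shape,bool); roi[145:240,245:330]=1
fit(roi&~(b>g+25),.040,"board")
save(cv2.resize(im[140:384,130:340].astype(np.uint8),None,fx=2.4,fy=2.4,interpolation=2),"w1c.png")
```

```text
sheet ((0.6126972436904907, -0.22085733711719513), (0.10685866326093674, 0.05502023547887802), 79.06670379638672) [array([199., 201.]), array([160., 201.]), array([169., 266.]), array([205., 266.])]
board ((0.45188409090042114, -0.25269314646720886), (0.06168270856142044, 0.10157972574234009), 14.269600868225098) [array([322., 217.]), array([293., 153.]), array([251., 173.]), array([282., 234.])]
```

View pics/w1c.png

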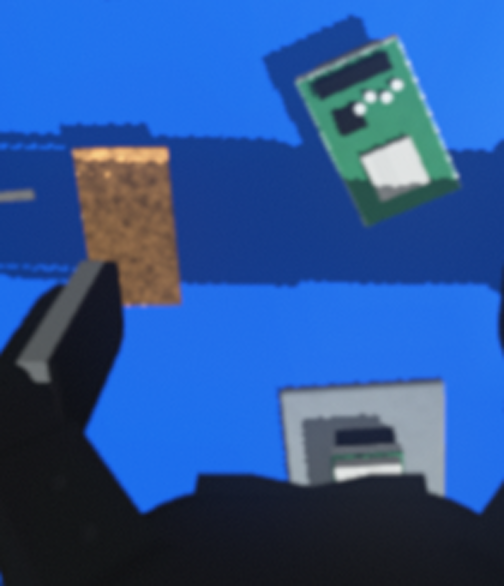

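Run:
```python
from h import *
rel([.53,.10,.30],169.1)
```

```text
row [-40.29   3.39  -4.24] [-0.001  0.002 -0.012]  t 2.8
```

```bash
python3 -m handwheel '-10 1 -4 0 0 0;-40.3 3.4 -4.2 0 0 -0.01;-40.3 3.4 -4.2 0 0 -0.01;-40.3 3.4 -4.2 0 0 -0.01;-40.3 3.4 -4.2 0 0 -0.01;-40.3 3.4 -4.2 0 0 -0.01;-40.3 3.4 -4.2 0 0 -0.01;-40.3 3.4 -4.2 0 0 -0.01' -1
python3 - <<'E'
from h import *
bot.state();p=P("wrist"); im=vision.snapshot("wrist"); save(im,"w2.png");here()
np.save("w2.npy",p["world_from_camera"]);np.set_printoptions(suppress=True);print(p["world_from_camera"])
E
```

```text
t: 3.6
tool_pos: [0.5278, 0.0875, 0.2991]
tcp_rot: [-0.636, 0.772, -0.0, 0.001]
force: [0.9, -1.4, 0.4]
opening: 0.0849
t 3.65 tcp [0.5284 0.0933 0.298 ] yaw y 169.26 zax [ 0.001  0.003 -1.   ] open 0.0853 F [-1.8  1.  -2.5]
[[-0.98191515  0.1788728   0.06202541  0.51146607]
 [ 0.18932067  0.92869204  0.31888678  0.00532909]
 [-0.00056233  0.32486245 -0.94576111  0.44237545]
 [ 0.          0.          0.          1.        ]]
```

View pics/w2.png

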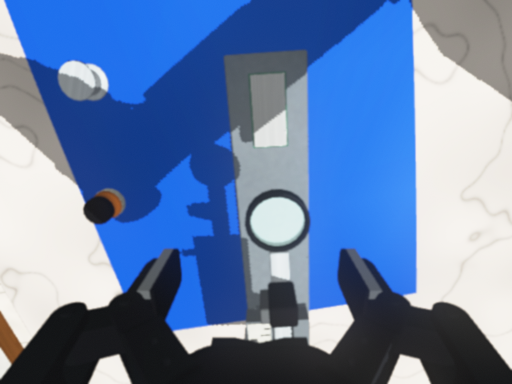

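Run:
```python
from h import *
im=cv2.imread("pics/w2.png")
c=cv2.resize(im[40:170,215:325],None,fx=4.5,fy=4.5,interpolation=2); cv2.imwrite("pics/w2c.png",c)
c=cv2.resize(im[230:350,200:360],None,fx=5,fy=5,interpolation=2); cv2.imwrite("pics/w2d.png",c)
```

```text
(no output)
```

View pics/w2c.png

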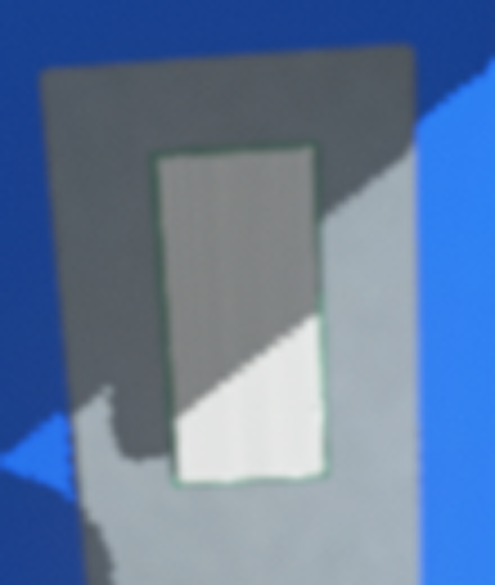

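View pics/w2d.png

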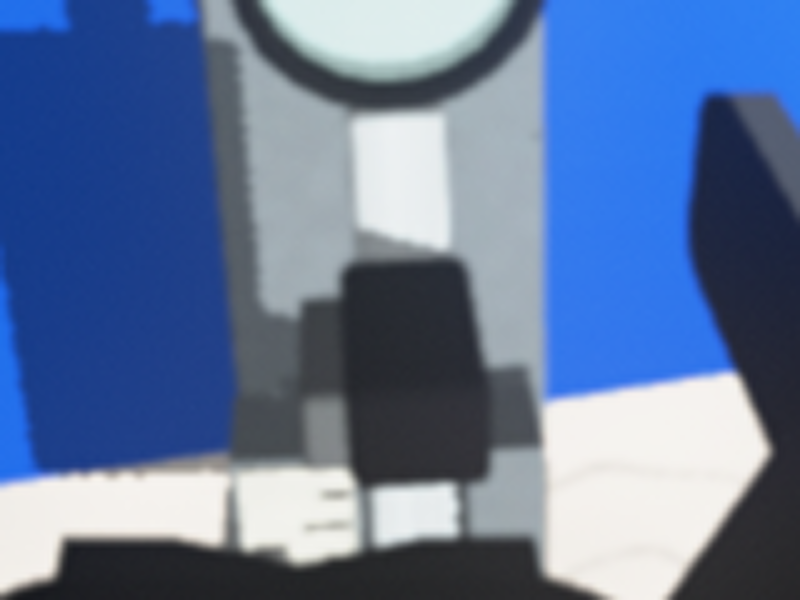

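Run:
```python
from h import *
p=P("wrist"); p["world_from_camera"]=np.load("w2.npy")
c=np.array([(153,151),(320,145),(327,474),(172,487)])/4.5+[215,40]
W=np.array([atz(p,x,.048)[:2] for x in c]); print(np.round(W,4)); print("ctr",W.mean(0))
for a,b in [(0,1),(3,2),(0,3),(1,2)]:
    d=W[b]-W[a]; print(np.linalg.norm(d),np.degrees(np.arctan2(d[1],d[0])))
e=np.array([(42,72),(412,45)])/4.5+[215,40]
W=np.array([atz(p,x,.008)[:2] for x in e]);d=W[1]-W[0];print("plate",W,np.linalg.norm(d),np.degrees(np.arctan2(d[1],d[0])))
# plate side edges
for pts in [[(42,72),(80,500)],[(412,45),(420,580)]]:
    W=np.array([atz(p,np.array(x)/4.5+[215,40],.008)[:2] for x in pts]);d=W[1]-W[0];print(np.degrees(np.arctan2(d[1],d[0])))
# lens centre
print("lens",atz(p,[277,220],.163))
print("handle top", atz(p,np.array([403,265])/5+[200,230],.215), atz(p,np.array([350,265])/5+[200,230],.215), atz(p,np.array([460,262])/5+[200,230],.215))
```

```text
[[ 0.5186 -0.0294]
 [ 0.4704 -0.0218]
 [ 0.4836  0.0735]
 [ 0.5324  0.0683]]
ctr [0.50124197 0.02267155]
0.04882975149256882 171.04024732356993
0.04914211343181193 173.91571768807924
0.09869716431050982 81.93876744215805
0.09623659790544269 82.11089692598411
plate [[ 0.54918084 -0.06246137]
 [ 0.43298046 -0.04805759]] 0.11708969964680961 172.93386963924019
82.47545827740927
83.03806991770442
lens [0.51610899 0.13250173 0.163     ]
handle top [0.52311132 0.17597213 0.215     ] [0.53329854 0.17399799 0.215     ] [0.51204583 0.17741217 0.215     ]
```

Holder: bed at (0.501, 0.023), stand y heading 82.4°. Now for the sheet.

Run:
```python
from h import *
rel([.6127,-.2209,.08],169.07)
```

```text
row [ 29.37 -14.13  21.7 ] [-0.     0.004  0.003]  t 3.65
```

```bash
python3 -m handwheel '12 -6 7 0 0.004 0;29.4 -14.1 20 0 0.004 0;29.4 -14.1 20 0 0.004 0;29.4 -14.1 20 0 0.004 0;29.4 -14.1 20 0 0.004 0;29.4 -14.1 20 0 0.004 0;29.4 -14.1 20 0 0.004 0;29.4 -14.1 20 0 0.004 0' -0.65;  python3 - <<'E'
from h import *
bot.state();p=P("wrist"); im=vision.snapshot("wrist"); save(im,"w3.png");here()
rel([.6127,-.2209,.04],169.07)
rel([.6127,-.2209,.010],169.07)
E
```

```text
t: 4.45
tool_pos: [0.6111, -0.224, 0.0934]
tcp_rot: [-0.637, 0.771, 0.001, -0.001]
force: [-0.0, -0.3, -0.8]
opening: 0.0704
t 4.5 tcp [ 0.6104 -0.2255  0.091 ] yaw y 169.03 zax [-0.007  0.    -1.   ] open 0.0704 F [-2.9  0.8 -2.9]
row [-0.5  -0.17  5.1 ] [ 0.007 -0.001 -0.001]  t 4.5
row [-0.51 -0.19  8.1 ] [ 0.007 -0.001 -0.001]  t 4.5
```

View pics/w3.png

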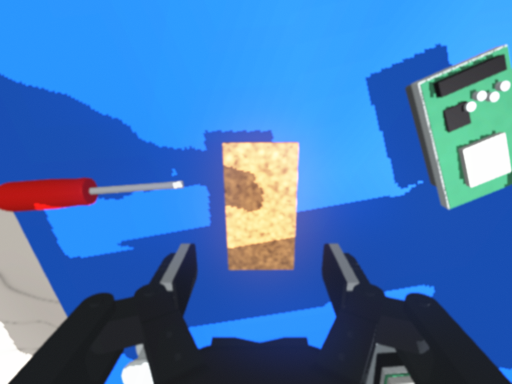

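The sheet runs from (223,142) to (294,270) in this picture. I'll recheck its centre before descending.

Run:
```python
from h import *
p=P("wrist"); here()
W=np.array([atz(p,x,.034)[:2] for x in [(223,142),(299,142),(294,270),(229.5,270)]]);print(np.round(W,4),W.mean(0))
for a,b in [(0,1),(3,2),(0,3),(1,2)]:
    d=W[b]-W[a]; print(np.linalg.norm(d),np.degrees(np.arctan2(d[1],d[0])))
print(atz(p,(182,185),.008))
```

```text
t 4.5 tcp [ 0.6104 -0.2255  0.091 ] yaw y 169.03 zax [-0.007  0.    -1.   ] open 0.0704 F [-2.9  0.8 -2.9]
[[ 0.6246 -0.2844]
 [ 0.5709 -0.274 ]
 [ 0.5905 -0.1683]
 [ 0.644  -0.1789]] [ 0.60748032 -0.22640255]
0.054707890819706305 169.03306222031864
0.054549456421316124 168.7725711663025
0.10723291223904775 79.59973806266703
0.10747945308011393 79.51367493866537
[ 0.67116299 -0.25259694  0.008     ]
```

My two estimates differ because the arm was still settling when I read the pose after the picture. Corrected for that, they agree: sheet at (0.608, -0.225), board at (0.4476, -0.257).

Run:
```python
from h import *
rel([.6082,-.225,.010],169.1)
```

```text
row [-0.02  0.17  8.11] [ 0.007 -0.001 -0.001]  t 4.5
```

```bash
python3 -m handwheel '0 0.2 3 0.007 0 0;0 0.2 6 0.007 0 0;0 0.2 7.6 0.007 0 0;0 0.2 8.1 0.007 0 0;0 0.2 8.1 0.007 0 0;0 0.2 8.1 0.007 0 0' -0.65;  python3 - <<'E'
from h import *
here()
E
```

```text
t: 5.1
tool_pos: [0.6091, -0.2253, 0.0121]
tcp_rot: [-0.636, 0.771, -0.002, 0.0]
force: [0.4, -0.3, 0.4]
opening: 0.0705
t 5.1 tcp [ 0.6091 -0.2253  0.0121] yaw y 169.06 zax [ 0.003 -0.002 -1.   ] open 0.0705 F [ 0.4 -0.3  0.4]
```

```bash
python3 -m handwheel '0 0 0 0 0 0;0 0 0 0 0 0;0 0 0 0 0 0;0 0 0 0 0 0' 1;  python3 - <<'E'
from h import *
save(vision.snapshot("wrist"),"w4.png"); save(vision.snapshot("side")[140:230,180:310].repeat(5,0).repeat(5,1),"s4.png")
here()
E
```

```text
t: 5.5
tool_pos: [0.6105, -0.2254, 0.0146]
tcp_rot: [-0.637, 0.771, -0.003, 0.002]
force: [-0.1, 2.1, 7.1]
opening: 0.0543
t 5.6 tcp [ 0.6104 -0.2255  0.0145] yaw y 169.09 zax [ 0.006 -0.003 -1.   ] open 0.0539 F [-0.4  0.9  6.4]
```

View pics/w4.png

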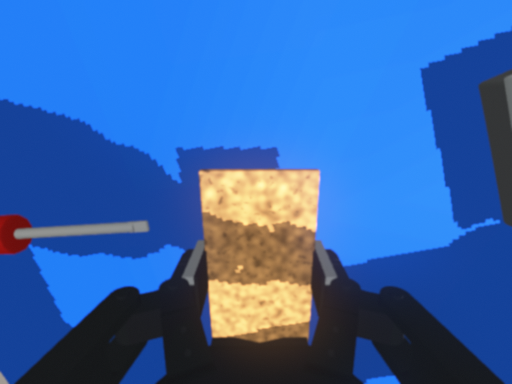

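The sheet is gripped between the pads (opening 54 mm). Lift it and carry it over the holder.

```bash
python3 -m handwheel '0 0 -1 0 0 0;0 0 -3 0 0 0;0 0 -6 0 0 0;0 0 -9 0 0 0;0 0 -11 0 0 0;0 0 -11 0 0 0';  python3 - <<'E'
from h import *
here();save(vision.snapshot("wrist"),"w5.png")
rel([.5012,.0227,.12],172.4)
E
```

```text
t: 6.2
tool_pos: [0.6114, -0.2257, 0.1297]
tcp_rot: [-0.637, 0.771, -0.006, 0.004]
force: [0.6, -0.0, 1.5]
opening: 0.0541
t 6.2 tcp [ 0.6114 -0.2257  0.1297] yaw y 169.1 zax [ 0.013 -0.005 -1.   ] open 0.0541 F [ 0.6 -0.   1.5]
row [-22.28  15.44   0.51] [-0.011 -0.002 -0.058]  t 6.25
```

View pics/w5.png

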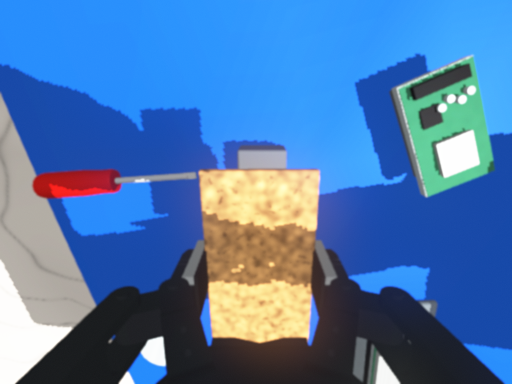

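The sheet is held level, with its top edge at row 170 as before, and the bare block shows at (262,158).

```bash
python3 -m handwheel '-4 3 0 -0.01 0 -0.02;-8 6 0 -0.01 0 -0.03;-12 9 0.2 -0.01 0 -0.06;-16 12 0.5 -0.01 0 -0.06;-20 14 0.5 -0.01 0 -0.06;-22.3 15.4 0.5 -0.01 0 -0.06;-22.3 15.4 0.5 -0.01 0 -0.06;-22.3 15.4 0.5 -0.01 0 -0.06';  python3 - <<'E'
from h import *
here();save(vision.snapshot("wrist"),"w6.png")
rel([.5012,.0227,.0325],172.4)
E
```

```text
t: 7.05
tool_pos: [0.5011, 0.0233, 0.1194]
tcp_rot: [-0.66, 0.751, -0.001, -0.001]
force: [-0.4, 0.8, 0.1]
opening: 0.0544
t 7.05 tcp [0.5011 0.0233 0.1194] yaw y 172.62 zax [-0.001 -0.002 -1.   ] open 0.0544 F [-0.4  0.8  0.1]
row [-0.02  0.01  8.7 ] [ 0.    -0.002  0.003]  t 7.1
```

View pics/w6.png

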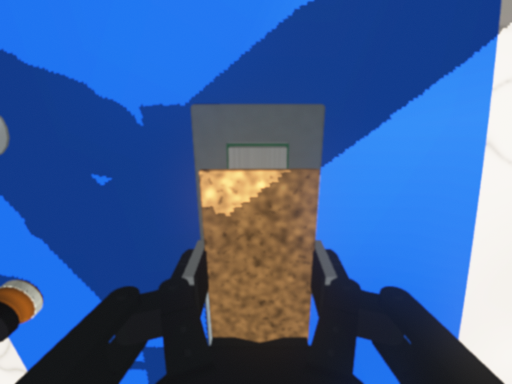

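Aligned: the lower board edge (228–289, row 145) sits centred under the sheet (199–320). Descend.

```bash
python3 -m handwheel '0 0 3 0 0 0;0 0 6 0 0 0;0 0 7.5 0 0 0;0 0 8.2 0 0 0;0 0 8.5 0 0 0;0 0 8.6 0 0 0;0 0 8.6 0 0 0';  python3 - <<'E'
from h import *
here();save(vision.snapshot("wrist"),"w7.png")
im=vision.snapshot("scene"); save(cv2.resize(im[150:230,220:330],None,fx=6,fy=6,interpolation=2),"sc7.png")
E
```

```text
t: 7.8
tool_pos: [0.502, 0.0226, 0.0346]
tcp_rot: [-0.66, 0.752, -0.001, -0.0]
force: [-0.4, -0.5, 0.2]
opening: 0.0541
t 7.8 tcp [0.502  0.0226 0.0346] yaw y 172.55 zax [ 0.001 -0.002 -1.   ] open 0.0541 F [-0.4 -0.5  0.2]
```

View pics/w7.png

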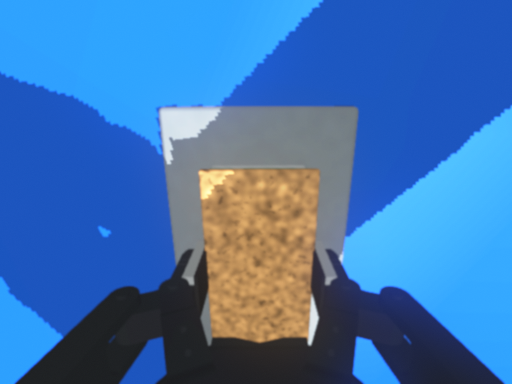

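View pics/sc7.png

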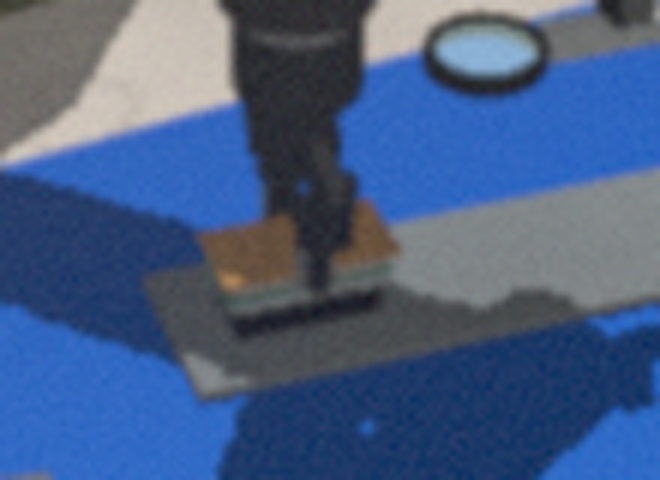

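Run:
```python
from h import *
im=cv2.imread("pics/w7.png");cv2.imwrite("pics/w7c.png",cv2.resize(im[145:205,185:335],None,fx=5,fy=5,interpolation=2))
p=P("wrist")
print(atz(p,(200,169),.052),atz(p,(320,169),.052),atz(p,(212,165),.048),atz(p,(305,165),.048))
y=np.array([.132,.991]);x=np.array([.991,-.132]);b=np.array([.5012,.0227])
for sx,sy in [(-25,-50),(25,-50)]: print(proj(p,[*(b+x*sx/1000+y*sy/1000),.048]))
```

```text
[ 0.52201391 -0.03341603  0.052     ] [ 0.46644591 -0.02621929  0.052     ] [ 0.51690583 -0.03376054  0.048     ] [ 0.47270568 -0.02803468  0.048     ]
[[311.6388203 173.267815 ]]
[[208.3372703  172.90466679]]
```

View pics/w7c.png

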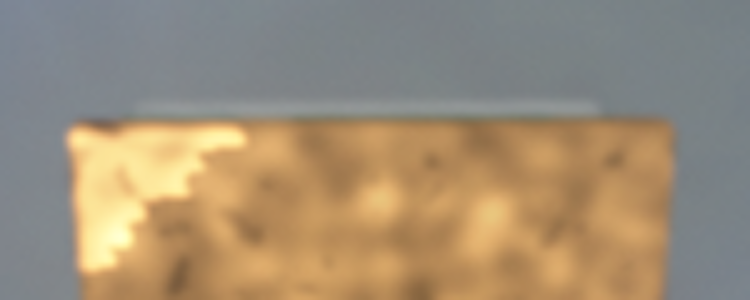

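```bash
python3 -m handwheel '0 0 0.2 0 0 0;0 0 0.3 0 0 0;0 0 0.3 0 0 0'; python3 -m handwheel '0 0 0 0 0 0;0 0 0 0 0 0;0 0 0 0 0 0;0 0 0 0 0 0' -0.6
python3 - <<'E'
from h import *
here();save(vision.snapshot("wrist"),"w8.png")
E
```

```text
t: 8.2
tool_pos: [0.5024, 0.0229, 0.0325]
tcp_rot: [-0.66, 0.751, -0.001, 0.0]
force: [-2.1, 0.2, 4.9]
opening: 0.054
t: 8.6
tool_pos: [0.5022, 0.0228, 0.0323]
tcp_rot: [-0.66, 0.751, -0.001, 0.0]
force: [0.1, 0.5, -0.3]
opening: 0.0685
t 8.6 tcp [0.5022 0.0228 0.0323] yaw y 172.57 zax [ 0.002 -0.001 -1.   ] open 0.0685 F [ 0.1  0.5 -0.3]
```

View pics/w8.png

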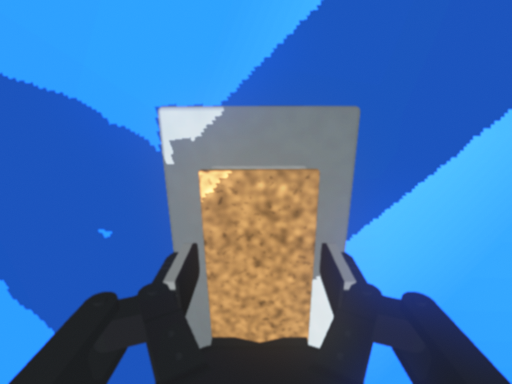

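The sheet is down: 5 N contact on touchdown, and the fingers are clear. Now up and over to the loose board.

```bash
python3 -m handwheel '0 0 -2 0 0 0;0 0 -5 0 0 0;0 0 -9 0 0 0;0 0 -12 0 0 0;0 0 -12 0 0 0'
python3 - <<'E'
from h import *
here();save(vision.snapshot("wrist"),"w9.png")
rel([.4476,-.2569,.14],194.3)
E
```

```text
t: 9.15
tool_pos: [0.5042, 0.0232, 0.1577]
tcp_rot: [-0.66, 0.751, -0.003, 0.004]
force: [-0.6, 0.0, 0.0]
opening: 0.0683
t 9.15 tcp [0.5042 0.0232 0.1577] yaw y 172.58 zax [ 0.01  0.   -1.  ] open 0.0683 F [-0.6  0.   0. ]
row [28.51  1.89  1.44] [-0.006 -0.    -0.379]  t 9.2
```

View pics/w9.png

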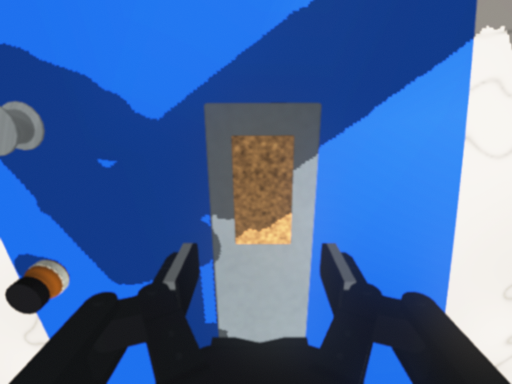

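The sheet is seated squarely on the holder at (263,190). On to the board.

```bash
python3 -m handwheel '5 0.3 0.5 0 0 -0.1;10 0.6 1 0 0 -0.2;15 1 1.4 0 0 -0.3;20 1.3 1.4 0 0 -0.38;25 1.6 1.4 -0.006 0 -0.38;28.5 1.9 1.4 -0.006 0 -0.38;28.5 1.9 1.4 -0.006 0 -0.38;28.5 1.9 1.4 -0.006 0 -0.38' -1
python3 - <<'E'
from h import *
here();p=P("wrist"); im=vision.snapshot("wrist");save(im,"w10.png"); np.save("w10.npy",p["world_from_camera"])
rel([.4476,-.2569,.02],194.3)
E
```

```text
t: 10.0
tool_pos: [0.4466, -0.2573, 0.1389]
tcp_rot: [0.789, -0.614, -0.001, 0.0]
force: [0.4, -0.1, 0.2]
opening: 0.0848
t 10.0 tcp [ 0.4466 -0.2573  0.1389] yaw y -165.78 zax [-0.002  0.001 -1.   ] open 0.0848 F [ 0.4 -0.1  0.2]
row [ 0.05 -0.06 11.92] [0.001 0.001 0.   ]  t 10.05
```

View pics/w10.png

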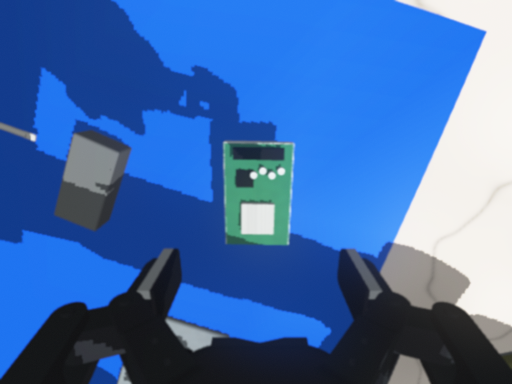

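Run:
```python
from h import *
p=P("wrist"); p["world_from_camera"]=np.load("w10.npy")
W=np.array([atz(p,x,.040)[:2] for x in [(223,142),(295,142.5),(289.5,244),(226,244)]]);print(np.round(W,4),W.mean(0))
for a,b in [(0,1),(3,2),(0,3),(1,2)]:
    d=W[b]-W[a]; print(np.linalg.norm(d),np.degrees(np.arctan2(d[1],d[0])))
```

```text
[[ 0.4883 -0.297 ]
 [ 0.4275 -0.312 ]
 [ 0.4042 -0.2153]
 [ 0.4649 -0.2   ]] [ 0.44622424 -0.25609038]
0.06262242996979425 -166.13374671449012
0.0626313468774495 -165.79637474427253
0.09984661077339578 103.55848208893853
0.09947778719752197 103.56185152307481
```

```bash
python3 -m handwheel '-0.1 0.05 4 0 0 0;-0.1 0.05 8 0 0 0;-0.1 0.05 11 0 0 0;-0.1 0.05 12 0 0 0;-0.1 0.05 12.1 0 0 0;-0.1 0.05 12.1 0 0 0'; python3 -m handwheel '0 0 0 0 0 0;0 0 0 0 0 0;0 0 0 0 0 0;0 0 0 0 0 0;0 0 0 0 0 0' 1;python3 - <<'E'
from h import *
here();save(vision.snapshot("wrist"),"w11.png")
E
```

```text
t: 10.65
tool_pos: [0.4473, -0.2556, 0.0198]
tcp_rot: [0.79, -0.613, 0.0, 0.0]
force: [0.8, 0.9, 0.6]
opening: 0.0855
t: 11.15
tool_pos: [0.4489, -0.256, 0.0223]
tcp_rot: [0.79, -0.613, 0.002, -0.001]
force: [-0.2, 0.7, 5.4]
opening: 0.0606
t 11.15 tcp [ 0.4489 -0.256   0.0223] yaw y -165.6 zax [ 0.004 -0.002 -1.   ] open 0.0606 F [-0.2  0.7  5.4]
```

View pics/w11.png

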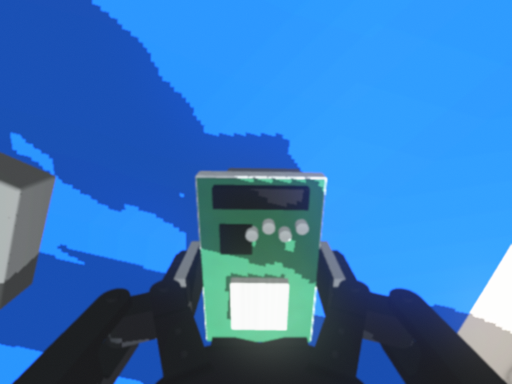

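Board gripped (opening 60.6 mm). Lift and carry it.

```bash
python3 -m handwheel '0 0 -1 0 0 0;0 0 -3 0 0 0;0 0 -6 0 0 0;0 0 -9 0 0 0;0 0 -12 0 0 0;0 0 -12 0 0 0';  python3 - <<'E'
from h import *
here();save(vision.snapshot("wrist"),"w12.png")
rel([.5012,.0227,.14],172.4)
E
```

```text
t: 11.8
tool_pos: [0.4503, -0.2568, 0.1484]
tcp_rot: [0.79, -0.613, 0.007, -0.002]
force: [0.2, -0.1, -1.0]
opening: 0.0606
t 11.8 tcp [ 0.4503 -0.2568  0.1484] yaw y -165.59 zax [ 0.013 -0.005 -1.   ] open 0.0606 F [ 0.2 -0.1 -1. ]
row [-25.73 -11.94   0.51] [-0.009 -0.004  0.384]  t 11.85
```

View pics/w12.png

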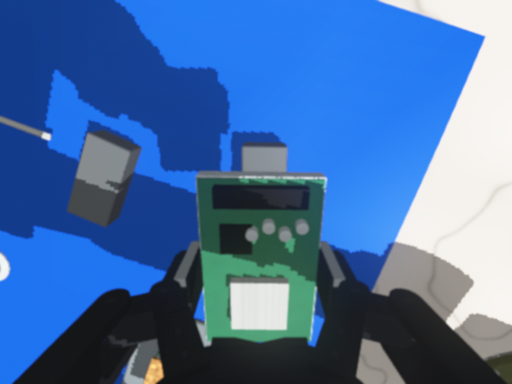

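```bash
python3 -m handwheel '-4 -2 0 0 0 0.08;-8 -4 0 0 0 0.16;-12 -6 0 0 0 0.24;-16 -8 0.5 -0.009 0 0.32;-20 -9.5 0.5 -0.009 -0.004 0.38;-24 -11 0.5 -0.009 -0.004 0.38;-25.7 -11.9 0.5 -0.009 -0.004 0.38;-25.7 -11.9 0.5 -0.009 -0.004 0.38';  python3 - <<'E'
from h import *
here();save(vision.snapshot("wrist"),"w13.png")
rel([.5012,.0227,.0453],172.4)
E
```

```text
t: 12.65
tool_pos: [0.5004, 0.0245, 0.1388]
tcp_rot: [-0.661, 0.75, 0.001, -0.001]
force: [0.1, 0.1, -1.8]
opening: 0.0604
t 12.65 tcp [0.5004 0.0245 0.1388] yaw y 172.81 zax [-0.002  0.    -1.   ] open 0.0604 F [ 0.1  0.1 -1.8]
row [ 0.04 -0.11  9.37] [ 0.002 -0.     0.006]  t 12.7
```

View pics/w13.png

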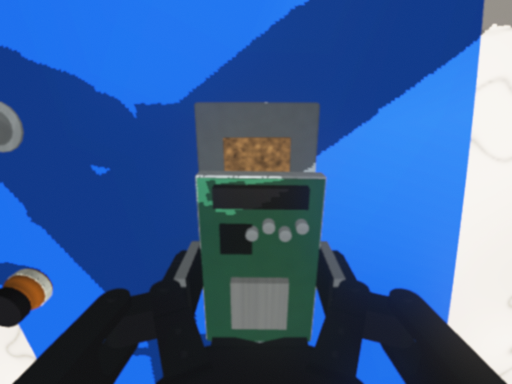

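```bash
python3 -m handwheel '0 -0.1 3 0 0 0.006;0 -0.1 6 0 0 0.006;0 -0.1 8 0 0 0.006;0 -0.1 9 0 0 0.006;0 -0.1 9.3 0 0 0.006;0 -0.1 9.4 0 0 0.006;0 -0.1 9.4 0 0 0.006';  python3 - <<'E'
from h import *
here();save(vision.snapshot("wrist"),"w14.png")
im=vision.snapshot("scene"); save(cv2.resize(im[150:230,220:330],None,fx=6,fy=6,interpolation=2),"sc14.png")
E
```

```text
t: 13.4
tool_pos: [0.5018, 0.023, 0.0462]
tcp_rot: [-0.659, 0.752, 0.0, 0.0]
force: [0.4, 0.1, -1.4]
opening: 0.0604
t 13.4 tcp [0.5018 0.023  0.0462] yaw y 172.39 zax [-0.  0. -1.] open 0.0604 F [ 0.4  0.1 -1.4]
```

View pics/sc14.png

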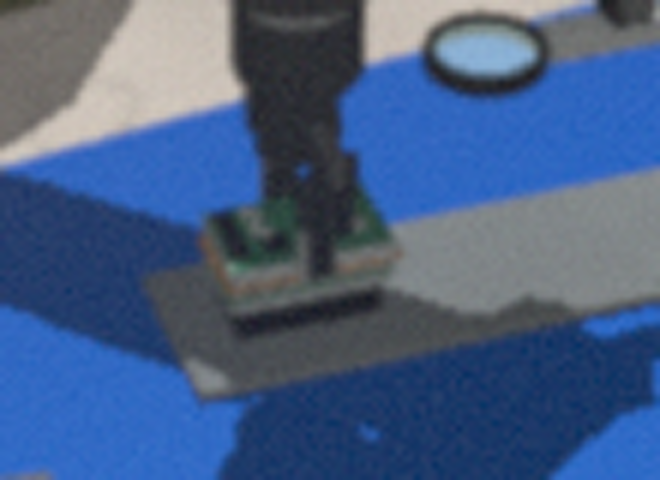

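View pics/w14.png

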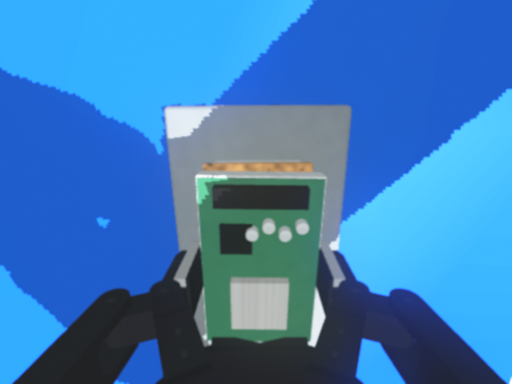

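Board centred over the sheet (261 against 258 px). Last millimetres to contact, then release.

```bash
python3 -m handwheel '0 0 0.2 0 0 0;0 0 0.25 0 0 0;0 0 0.3 0 0 0;0 0 0.3 0 0 0'
```

```text
t: 13.9
tool_pos: [0.5022, 0.0234, 0.0443]
tcp_rot: [-0.659, 0.752, -0.0, 0.001]
force: [-3.3, 1.7, 5.0]
opening: 0.0604
```

```bash
python3 -m handwheel '0 0 0 0 0 0;0 0 0 0 0 0;0 0 0 0 0 0;0 0 0 0 0 0' -0.85; python3 -m handwheel '0 0 -2 0 0 0;0 0 -5 0 0 0;0 0 -9 0 0 0;0 0 -13 0 0 0;0 0 -17 0 0 0;0 0 -21 0 0 0;0 0 -25 0 0 0;0 0 -25 0 0 0'
python3 - <<'E'
from h import *
here();p=P("wrist");save(vision.snapshot("wrist"),"w15.png");np.save("w15.npy",p["world_from_camera"])
E
```

```text
t: 14.3
tool_pos: [0.5021, 0.0233, 0.0442]
tcp_rot: [-0.659, 0.752, -0.0, 0.0]
force: [-0.6, -0.2, -0.1]
opening: 0.0792
t: 15.1
tool_pos: [0.5034, 0.0229, 0.3007]
tcp_rot: [-0.659, 0.752, -0.003, 0.005]
force: [0.2, 0.3, -0.6]
opening: 0.0791
t 15.1 tcp [0.5034 0.0229 0.3007] yaw y 172.39 zax [ 0.011  0.002 -1.   ] open 0.0791 F [ 0.2  0.3 -0.6]
```

View pics/w15.png

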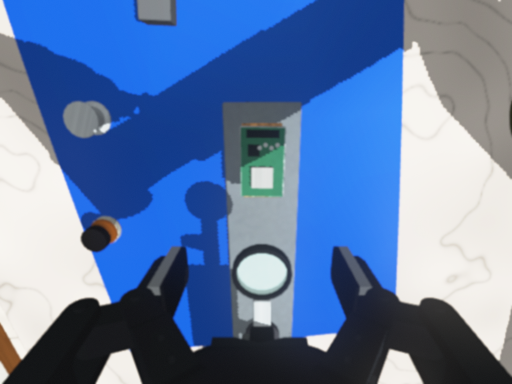

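The stack is good: the board sits at (263,160) with a thin sheet rim showing. Now look at the scale from above.

```bash
python3 - <<'E'
from h import *
rel([.545,.34,.31],172.4)
E
python3 -m handwheel '-10 0.2 -1 0 0 0;-31.5 0 -1 0 0 0;-31.5 0 -1 0 0 0;-31.5 0 -1 0 0 0;-31.5 0 -1 0 0 0;-31.5 0 -1 0 0 0;-31.5 0 -1 0 0 0;-31.5 0 -1 0 0 0'; python3 -m handwheel '0 0 0 0 0 0;0 0 0 0 0 0'
python3 - <<'E'
from h import *
here();p=P("wrist");im=vision.snapshot("wrist");save(im,"w16.png");np.save("w16.npy",p["world_from_camera"])
for q in ["rider_mark","pointer","lock_face","boom"]:
    for r in vision.place_of("wrist",q)[:2]: print(q,r)
E
```

```text
row [-3.195e+01 -1.000e-02 -1.180e+00] [-0.006  0.003  0.   ]  t 15.15
t: 15.95
tool_pos: [0.5438, 0.338, 0.3047]
tcp_rot: [-0.66, 0.751, -0.001, 0.001]
force: [0.4, -0.1, -0.5]
opening: 0.079
t: 16.15
tool_pos: [0.5436, 0.3374, 0.3037]
tcp_rot: [-0.66, 0.752, -0.001, -0.0]
force: [-0.1, -0.3, -0.2]
opening: 0.0787
t 16.15 tcp [0.5436 0.3374 0.3037] yaw y 172.55 zax [ 0.001 -0.002 -1.   ] open 0.0787 F [-0.1 -0.3 -0.2]
rider_mark {'position': [222.4, 143.2], 'score': 0.67}
pointer {'position': [239.3, 254.5], 'score': 0.83}
lock_face {'position': [230.0, 52.7], 'score': 0.74}
boom {'position': [255.3, 57.6], 'score': 0.91}
```

View pics/w16.png

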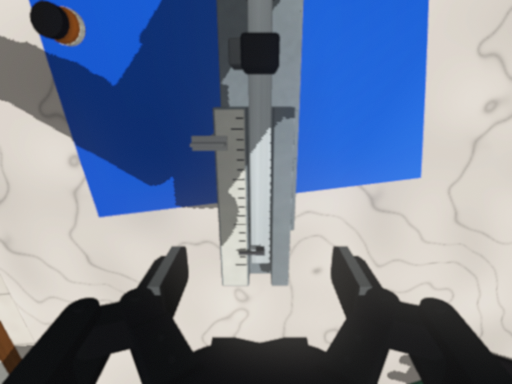

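Run:
```python
from h import *
im=cv2.imread("pics/w16.png")
cv2.imwrite("pics/w16a.png",cv2.resize(im[100:200,180:300],None,fx=6,fy=6,interpolation=2))
cv2.imwrite("pics/w16b.png",cv2.resize(im[195:290,200:310],None,fx=6,fy=6,interpolation=2))
```

```text
(no output)
```

View pics/w16a.png

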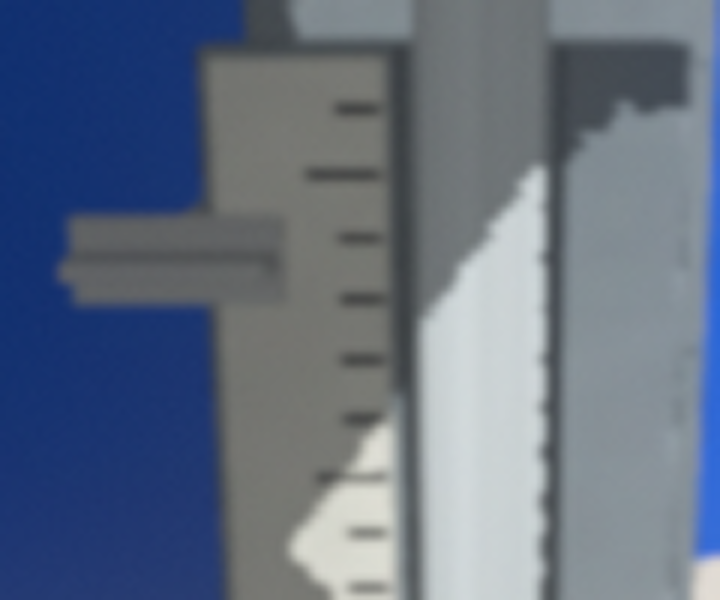

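View pics/w16b.png

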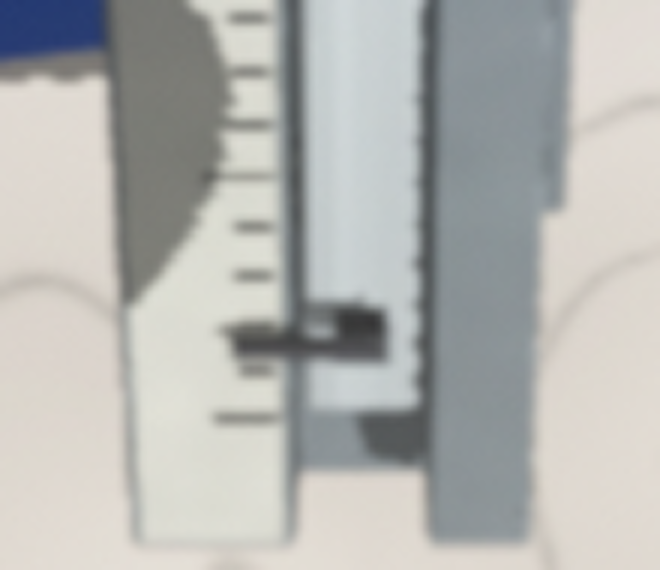

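Rider clip in the wrist picture: rows 136–151, middle about 143.3, fin top about (208,145.7). Pointer tip at about (239,252.5). The ticks run from 0 at row 264.7 to 160 at row 118. Work out the draw distance:

```bash
python3 - <<'E'
from h import *
p=P("wrist"); p["world_from_camera"]=np.load("w16.npy")
b=np.array([.5012,.0227]);y=np.array([.1323,.9912]);x=np.array([.9912,-.1323])
def st(uv,z): X=atz(p,uv,z)[:2]-b; return np.round([X@x,X@y],4)
rows=[118,129.2,139.7,149.7,160,169.8,179.7,188.8,198,207,215.8,224.5,232.8,240.8,248.8,256.7,264.7]
cols=np.interp(rows,[118,264.7],[240,241])
Y=np.array([st((c,r),.174)[1] for c,r in zip(cols,rows)]); V=np.arange(.16,-.001,-.01)
k=np.polyfit(Y,V,1); print("scale fit",k,"resid mm",np.round((np.polyval(k,Y)-V)*1000,1))
for n,uv,zs in [("fin top",(208,145.7),[.190]),("clip mid",(205,143.3),[.174,.178,.182]),("pointer",(239,252.5),[.175,.178,.182])]:
    for z in zs:
        s=st(uv,z); print(n,z,s,"reading",round(np.polyval(k,s[1]),4))
# sleeve edges heading & handle top
print("handle corners z .215:",[st(q,.215) for q in [(241,33),(279,33),(241,73),(279,73)]])
for col in [(216,110,222,284),(300,110,290,284)]:
    a=st(col[:2],.174);c=st(col[2:],.174);print(a,c)
# tube edges
E
python3 - <<'E'
import cv2
im=cv2.imread("pics/w16.png");cv2.imwrite("pics/w16h.png",cv2.resize(im[10:110,200:320],None,fx=6,fy=6,interpolation=2))
E
```

```text
scale fit [-0.9917234   0.40821961] resid mm [ 0.3 -0.1 -0.   0.2 -0.1  0.  -0.3 -0.  -0.  -0.1 -0.1 -0.2 -0.1  0.2
  0.3  0.2 -0.2]
fin top 0.19 [0.0476 0.274 ] reading 0.1365
clip mid 0.174 [0.0534 0.2741] reading 0.1364
clip mid 0.178 [0.0526 0.2735] reading 0.137
clip mid 0.182 [0.0518 0.2729] reading 0.1376
pointer 0.175 [0.0223 0.3953] reading 0.0162
pointer 0.178 [0.022  0.3936] reading 0.0179
pointer 0.182 [0.0217 0.3912] reading 0.0203
handle corners z .215: [array([0.014 , 0.1859]), array([-0.0143,  0.1858]), array([0.0145, 0.2137]), array([-0.015 ,  0.2136])]
[0.0412 0.2426] [0.0432 0.4383]
[-0.0384  0.2424] [-0.0367  0.4379]
```

View pics/w16h.png

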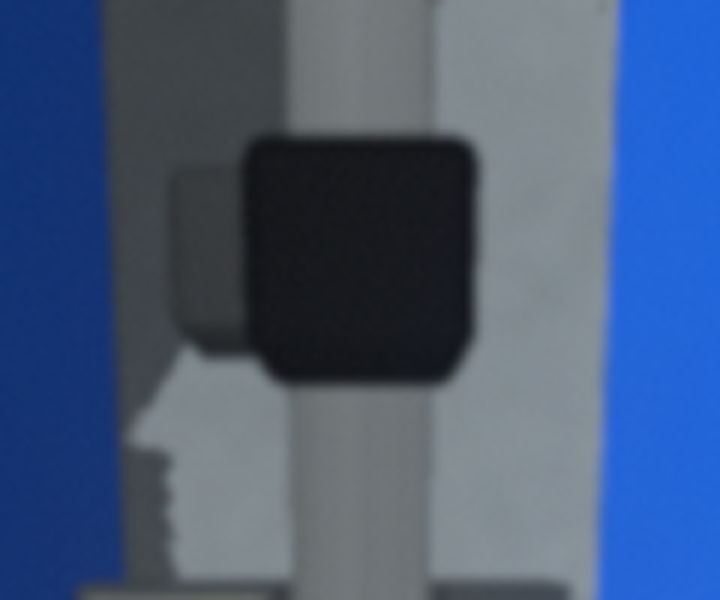

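Travel is about 0.119 m (pointer near 17.5 mm, rider near 136.5 mm). The handle centre is at stand y 0.199. Next I'll go above the handle.

Run:
```python
from h import *
rel([.530,.2196,.26],172.4)
```

```text
row [11.85 -0.14  4.53] [-0.003 -0.     0.002]  t 16.4
```

```bash
python3 -m handwheel '4 -0.1 0.5 0 0 0;8 -0.1 1.5 0 0 0;11.9 -0.15 3 0 0 0;11.9 -0.15 4.5 0 0 0;11.9 -0.15 4.5 0 0 0;11.9 -0.15 4.5 0 0 0' -1
python3 - <<'E'
from h import *
here();p=P("wrist");im=vision.snapshot("wrist");save(im,"w17.png");np.save("w17.npy",p["world_from_camera"])
rel([.530,.2196,.174],172.4)
E
```

```text
t: 17.0
tool_pos: [0.5301, 0.219, 0.2608]
tcp_rot: [-0.659, 0.752, -0.001, 0.001]
force: [0.5, 0.4, -0.5]
opening: 0.0856
t 17.0 tcp [0.5301 0.219  0.2608] yaw y 172.51 zax [ 0.003 -0.    -1.   ] open 0.0856 F [ 0.5  0.4 -0.5]
row [-0.01  0.06  8.71] [-0.004  0.     0.002]  t 17.05
```

View pics/w17.png

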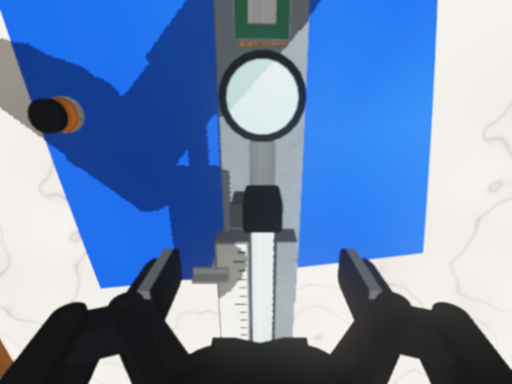

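Run:
```python
from h import *
p=P("wrist"); p["world_from_camera"]=np.load("w17.npy")
b=np.array([.5012,.0227]);y=np.array([.1323,.9912]);x=np.array([.9912,-.1323])
for uv,z in [((243.5,186),.215),((281,186),.215),((281,209),.215),((262,95),.165),((219,95),.165),((305,95),.165)]:
    X=atz(p,uv,z)[:2]-b; print(uv,np.round([X@x,X@y],4))
im=cv2.imread("pics/w17.png");cv2.imwrite("pics/w17c.png",cv2.resize(im[170:300,180:310],None,fx=4.5,fy=4.5,interpolation=2))
```

```text
(243.5, 186) [0.0136 0.1731]
(281, 186) [-0.0132  0.173 ]
(281, 209) [-0.0137  0.1907]
(262, 95) [0.0004 0.1107]
(219, 95) [0.0355 0.1108]
(305, 95) [-0.0347  0.1106]
```

View pics/w17c.png

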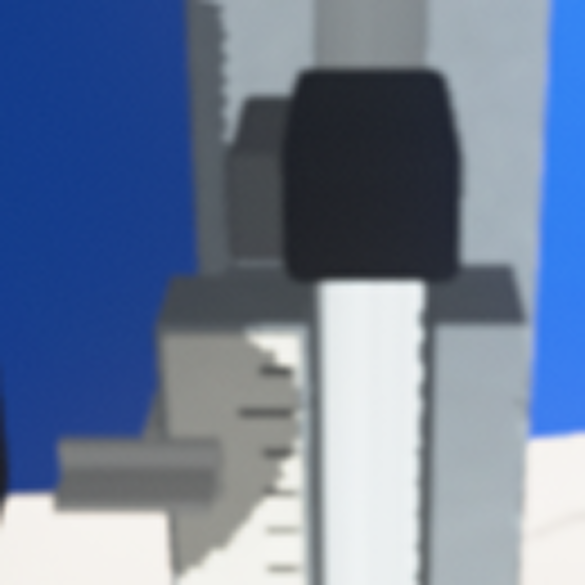

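Run:
```python
from h import *
p=P("wrist"); b=np.array([.5012,.0227]);y=np.array([.1323,.9912]);x=np.array([.9912,-.1323])
p["world_from_camera"]=np.load("w17.npy")
def st(uv,z): X=atz(p,uv,z)[:2]-b; return np.round([X@x,X@y],4)
print("front bottom",st((262,186),.169),"back top",st((262,231.8),.215))
for r in (265,502/4.5+170,440/4.5+170,475/4.5+170): print(r,st((205,r),.176))
p["world_from_camera"]=np.load("w16.npy")
print("front top",st((260,32.5),.215),"back bottom",st((260,73.5),.169))
```

```text
front bottom [-1.000e-04  1.872e-01] back top [1.000e-04 2.093e-01]
265 [0.054  0.2643]
281.55555555555554 [0.0552 0.2832]
267.77777777777777 [0.0542 0.2674]
275.55555555555554 [0.0548 0.2762]
front top [-1.000e-04  1.855e-01] back bottom [-0.0004  0.21  ]
```

Handle centre at stand y 0.198, so travel is 0.1185–0.119. Descend and squeeze.

```bash
python3 -m handwheel '0 0.05 3 0 0 0;0 0.05 6 0 0 0;0 0.05 8 0 0 0;0 0.05 8.6 0 0 0;0 0.05 8.7 0 0 0;0 0.05 8.7 0 0 0'; python3 -m handwheel '0 0 0 0 0 0;0 0 0 0 0 0;0 0 0 0 0 0;0 0 0 0 0 0;0 0 0 0 0 0;0 0 0 0 0 0;0 0 0 0 0 0' 1
python3 - <<'E'
from h import *
here();im=vision.snapshot("wrist");save(im,"w18.png")
im=vision.snapshot("side");save(cv2.resize(im[190:330,160:290],None,fx=4.2,fy=4.2,interpolation=2),"s18.png")
E
```

```text
t: 17.65
tool_pos: [0.5308, 0.22, 0.1758]
tcp_rot: [-0.66, 0.752, -0.002, 0.002]
force: [0.1, -0.3, 0.2]
opening: 0.0856
t: 18.35
tool_pos: [0.5296, 0.2203, 0.1775]
tcp_rot: [-0.66, 0.751, -0.001, 0.002]
force: [-13.9, 0.4, 7.7]
opening: 0.0315
t 18.35 tcp [0.5296 0.2203 0.1775] yaw y 172.64 zax [ 0.005  0.001 -1.   ] open 0.0315 F [-13.9   0.4   7.7]
```

View pics/w18.png

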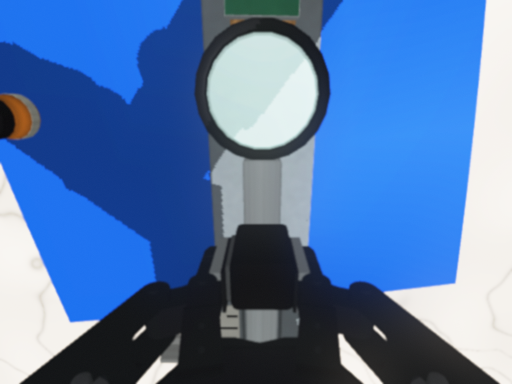

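View pics/s18.png

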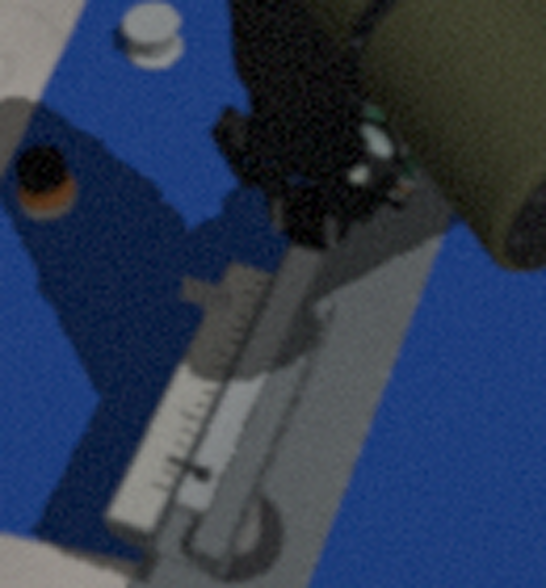

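Button fully in: the opening of 31.5 mm reads about 1.6 mm low, as on the earlier grips, so the true width is about 33 mm. Draw the boom along tool +x, easing the 14 N side load.

```bash
python3 -m handwheel '0 0.1 0 0 0 0;1 0.12 0 0 0 0;2.5 0.12 0 0 0 0;4 0.12 0 0 0 0;5.5 0.12 0 0 0 0;7 0.12 0 0 0 0;8 0.12 0 0 0 0;8 0.12 0 0 0 0'
python3 - <<'E'
from h import *
here()
s=bot.state()["tool_pos"];y=np.array([.1323,.9912]);d=s[:2]-np.array([.5296,.2203]);print("drawn",-d@y)
im=vision.snapshot("side");save(cv2.resize(im[190:330,160:290],None,fx=4.2,fy=4.2,interpolation=2),"s19.png")
E
```

```text
t: 19.25
tool_pos: [0.5189, 0.1393, 0.1777]
tcp_rot: [-0.66, 0.752, -0.002, 0.003]
force: [3.8, -2.0, -3.3]
opening: 0.0313
t 19.25 tcp [0.5189 0.1393 0.1777] yaw y 172.55 zax [ 0.008  0.001 -1.   ] open 0.0313 F [ 3.8 -2.  -3.3]
drawn 0.08168725134784847
```

View pics/s19.png

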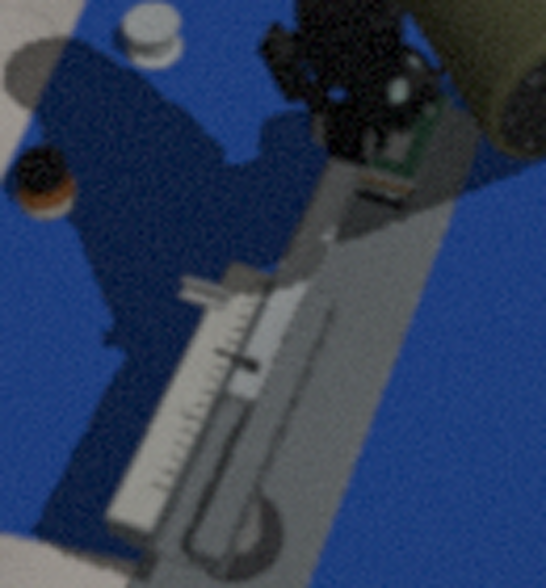

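The boom slides: drawn 81.7 mm so far, about 37 mm to go.

```bash
python3 -m handwheel '1 0 0 0 0 0;2 0 0 0 0 0;3 0 0 0 0 0;3.6 0 0 0 0 0;3.6 0 0 0 0 0;3.6 0 0 0 0 0'
python3 - <<'E'
from h import *
here()
s=bot.state()["tool_pos"];y=np.array([.1323,.9912]);d=s[:2]-np.array([.5296,.2203]);print("drawn",-d@y)
A=[vision.snapshot("side").astype(float) for _ in range(6)]; im=np.mean(A,0).astype(np.uint8); save(im,"s20full.png")
save(cv2.resize(im[240:285,190:240],None,fx=12,fy=12,interpolation=2),"s20.png")
A=[vision.snapshot("scene").astype(float) for _ in range(6)]; im=np.mean(A,0).astype(np.uint8); save(im,"c20full.png")
save(cv2.resize(im[125:175,320:400],None,fx=9,fy=9,interpolation=2),"c20.png")
save(vision.snapshot("wrist"),"w20.png")
here()
E
```

```text
t: 19.9
tool_pos: [0.5143, 0.1032, 0.1777]
tcp_rot: [-0.659, 0.752, -0.002, 0.003]
force: [1.6, -1.5, -1.8]
opening: 0.0313
t 19.9 tcp [0.5143 0.1032 0.1777] yaw y 172.52 zax [ 0.008  0.    -1.   ] open 0.0313 F [ 1.6 -1.5 -1.8]
drawn 0.11807379582552488
t 20.55 tcp [0.5144 0.104  0.1777] yaw y 172.56 zax [ 0.008  0.001 -1.   ] open 0.0309 F [ 1.7 -1.2 -2.1]
```

View pics/s20.png

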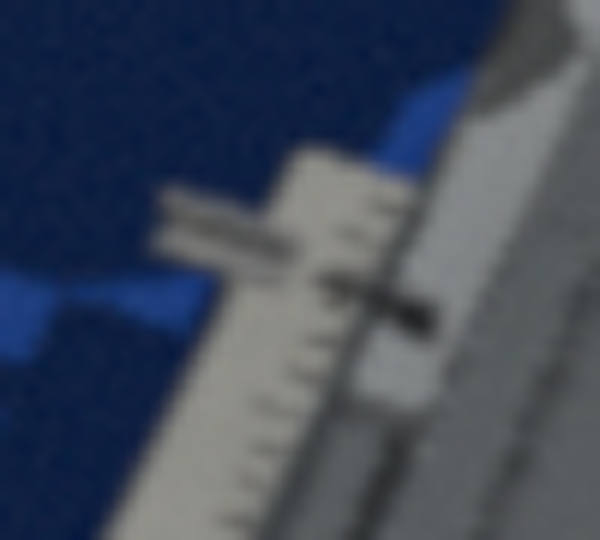

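View pics/c20.png

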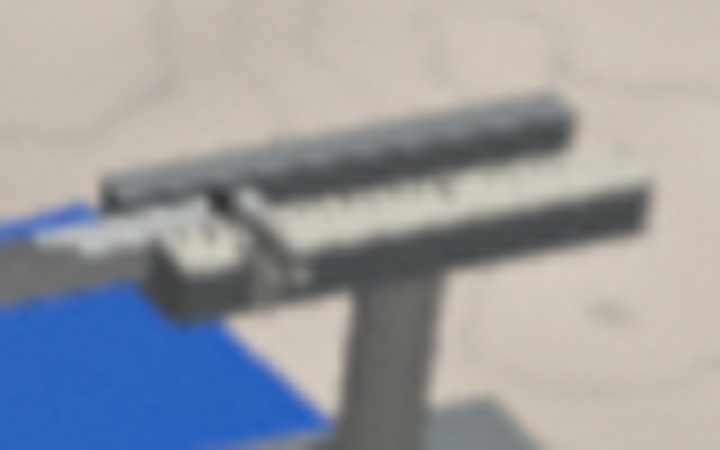

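View pics/w20.png

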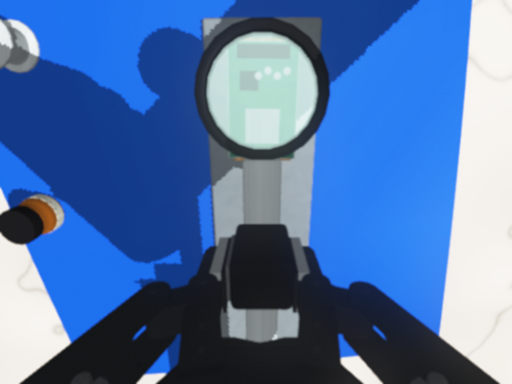

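Run:
```python
from h import *
b=np.array([.5012,.0227]);y=np.array([.1323,.9912]);x=np.array([.9912,-.1323])
def W(sx,sy,z): return [*(b+x*sx+y*sy),z]
for n,off,f,file,size in [("side",(190,240),12,"s20full.png",(50,45)),("scene",(320,125),9,"c20full.png",(80,50))]:
    p=P(n)
    def c(X): return np.round((proj(p,X)[0]-off)*f+f/2-.5).astype(int)
    im=cv2.imread("pics/"+file)[off[1]:off[1]+size[1],off[0]:off[0]+size[0]]
    im=cv2.resize(im,None,fx=f,fy=f,interpolation=2)
    # sleeve top outline
    for a,d in [((.045,.24),(.045,.44)),((.045,.24),(.02,.24))]:
        cv2.line(im,tuple(map(int,c(W(*a,.174)))),tuple(map(int,c(W(*d,.174)))),(0,255,255),1)
    # fin top & base
    for z,col in [(.190,(0,0,255)),(.176,(0,128,255))]:
        cv2.line(im,tuple(map(int,c(W(.045,.2745,z)))),tuple(map(int,c(W(.066,.2745,z)))),col,1)
    # pointer line at same y
    cv2.line(im,tuple(map(int,c(W(.0,.2745,.178)))),tuple(map(int,c(W(.022,.2745,.178)))),(255,0,255),1)
    for k in range(17):
        yy=(.40822-k*.01)/.99172; cv2.circle(im,tuple(map(int,c(W(.022,yy,.174)))),2,(0,255,0),-1)
    cv2.imwrite(f"pics/ov_{n}.png",im)
```

```text
(no output)
```

View pics/ov_side.png

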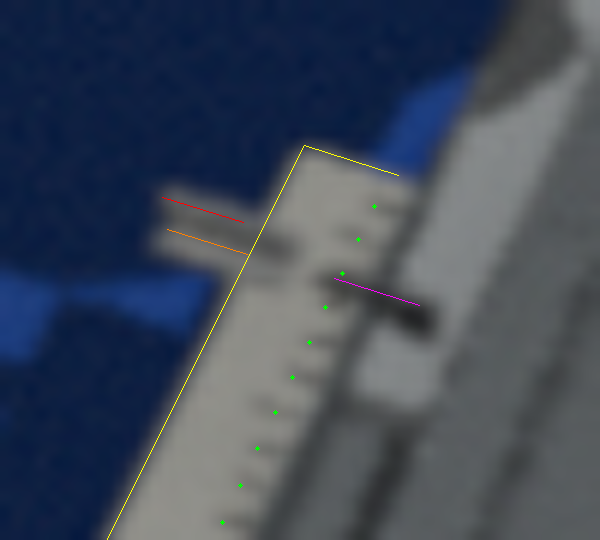

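View pics/ov_scene.png

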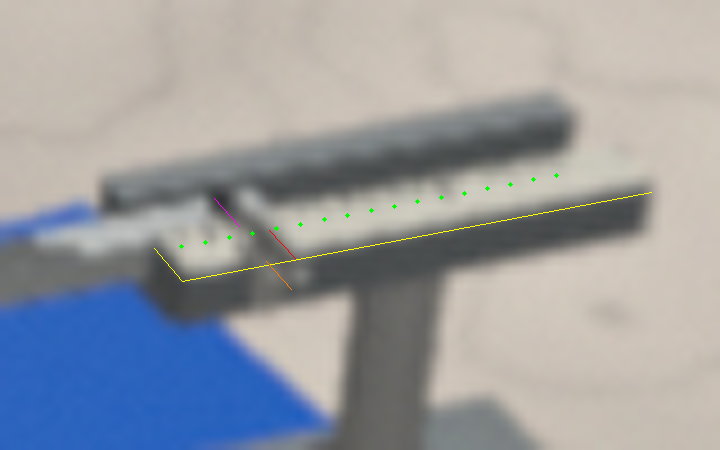

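The overlays agree: the pointer blade lies along the rider's line in both the side and scene pictures, about 1 mm short. Nudge 1 mm and do the last checks.

```bash
python3 -m handwheel '0.12 0 0 0 0 0;0.12 0 0 0 0 0;0.12 0 0 0 0 0;0.12 0 0 0 0 0;0.12 0 0 0 0 0;0.12 0 0 0 0 0'
python3 - <<'E'
from h import *
here()
s=bot.state()["tool_pos"];y=np.array([.1323,.9912]);d=s[:2]-np.array([.5296,.2203]);print("drawn",-d@y)
im=np.mean([vision.snapshot("side").astype(float) for _ in range(6)],0).astype(np.uint8)
save(cv2.resize(im[240:285,190:240],None,fx=12,fy=12,interpolation=2),"s21.png")
save(cv2.resize(im[150:290,150:300],None,fx=4,fy=4,interpolation=2),"s21w.png")
here(); print(bot.state()["joint_vel"])
E
```

```text
t: 21.15
tool_pos: [0.5143, 0.1029, 0.1777]
tcp_rot: [-0.66, 0.751, -0.002, 0.003]
force: [2.7, 1.4, -2.5]
opening: 0.0308
t 21.15 tcp [0.5143 0.1029 0.1777] yaw y 172.57 zax [ 0.008  0.001 -1.   ] open 0.0308 F [ 2.7  1.4 -2.5]
drawn 0.11841779979994663
t 21.45 tcp [0.5142 0.1028 0.1777] yaw y 172.56 zax [ 0.008  0.001 -1.   ] open 0.0312 F [ 1.9  1.6 -2.4]
[ 9.86108136e-04  6.85612366e-05  1.09997669e-03 -2.21184816e-03
  1.07211221e-03 -1.31217100e-03]
```

View pics/s21.png

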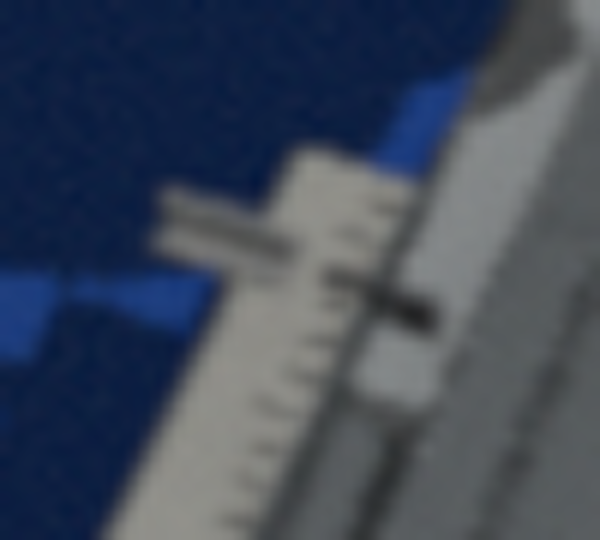

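View pics/s21w.png

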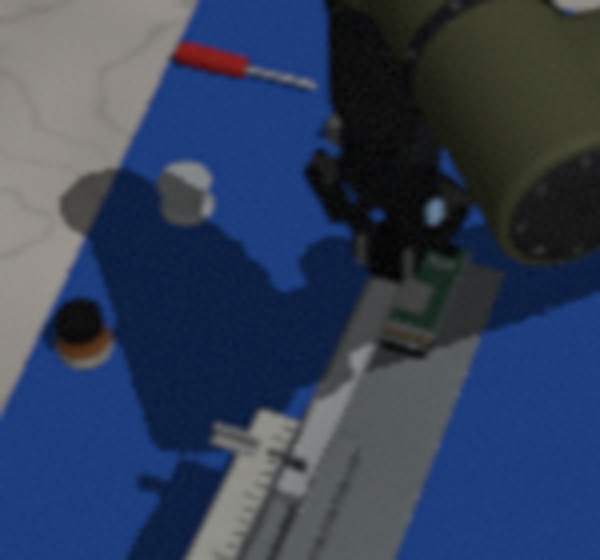

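The pointer lies level with the rider fin, the stack is undisturbed, and the bystanders are in place. Handing in.

```bash
python3 -c "
from station import sign_off; print(sign_off())"
```

```text
the job is handed in; nothing more can be done
None
```

I laid the smallest sheet on the holder's board and stacked the loose board on it, components up. I then squeezed the boom's lock button, drew the boom out and handed in while holding it there, at about 21.5 s of the 61 s allowed. The sign-off gave no verdict.

**Last checks:**
- **Stack:** the sheet and board looked square and undisturbed in the final side picture. In the wrist views during placing, the board sat within about 2 mm of the sheet across its width.
- **Lock button:** the grip opening read 31 mm. This gauge reads about 1.6 mm low on known widths, so the true width is about 33 mm, meaning the button is fully in.
- **Pointer:** the boom was drawn 118.4 mm, against a travel measured at 118.5–119.6 mm depending on the reference used. In the side picture the pointer lines up with the rider fin; I put the remaining error at about 1–2 mm, against the 4 mm allowed.
- **Bystanders and rider:** the spool, jar, screwdriver and rider showed no visible movement.

**One disagreement:** early on, two position readings of the sheet and board differed by about 5 mm, because I used a camera pose read after the picture while the arm was still settling. I corrected for this before grasping, and later views confirmed the corrected positions.

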